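# Nip a watch up in a cam-lever case vice by feel

### The arm

A 7-joint arm with a two-finger parallel gripper is mounted at the origin on a cart in front of the work surface, level with it; the furniture and walls round the work are solid. World frame = base frame: x ahead of the robot, y to its left, z up, the work surface at z = 0. Lengths are in m, angles in rad, forces in N, time in s.
With the tool pointing down it reaches from about 0.425 to 0.875 m from the base axis. Payload 4.7 kg.
Tool frame: the origin (TCP) lies midway between the tips of the shut fingers; the grasp point (between the pads) lies 19 mm behind it (ctrl.grip_point_offset is the distance from the TCP to the grasp point, in m); z points along the fingers, y is the line along which they close (so a half turn about z gives the same grasp; the last joint's range is limited). The gripper opens to 87 mm and grips with 3 to 60 N. Pads are 19 mm wide; open, the fingers measure 117 mm over their backs; the gripper's body (75 mm by 190 mm) begins 51 mm behind the grasp point.
Start: joints at [1.295, 0.321, -0.07, 1.45, 0.023, 1.371, -0.057], TCP at [0.186, -0.623, 0.223] pointing down, gripper open.
Joint ranges: [-2.86, 2.86], [-0.3, 2.09], [-1.38, 1.24], [0.06, 2.45], [-1.56, 4.7], [0.09, 2.05], [-2.69, 2.69]. Speed limits (rad/s): [2.57, 2.57, 3.14, 3.14, 3.14, 3.14, 3.14].

### API

Orientations are given as a rotation vector (axis times angle).
In Python, from bench import ctrl gives the robot as it stands.
- The arm moves only by the tool move_arm, never from a script. Its argument "increments" is text: rows parted by semicolons, each of 7 numbers parted by spaces: the shift along the world's x, y, z in mm, then the turn, a rotation vector about the world's x, y, z in degrees, then the closure in counts, from 0 (fully open) to 255 (shut). A call has exactly 8 rows; each row shifts and turns the commanded pose from where the row before left it; what a row does not reach is not made up. A row lasts 1/12 s, in which the tool goes at most 41.7 mm and 7.16 degrees, less where a joint would pass 70% of its speed; a pose out of reach is approached as far as the arm can. A call with a gripper value outside its range is refused whole. The fingers move at their own pace and stop on an object; "grip_force" is the grip in N (left out, the last holds). Time passes only in rows, so rows that do not move let the fingers close, or fill a call up. It gives the time, the measured TCP pose, the force, the opening and the grip force at its end, in the units of the state.
- ctrl.get_state(): the state, without advancing time (a new reading comes with each control period).
- ctrl.get_image(name): name is "side" or "top"; returns a dict with "frame" (400x640x3 uint8, red, green, blue), "depth" (400x640 float32, m along the optical axis (not along the pixel's ray), 0 where there is no reading), "fx", "fy", "cx", "cy" (pixels), "position" and "orientation" of the camera in the world. Camera axes: x right, y down, z forward; pixel columns grow to the right and rows downward; lengths in m; the calibration is good to about 2 mm. A picture is of the moment at which its call begins.
- ctrl.close_job(): hands the job in; it is judged then, once.
Trained networks look in a picture, given as the dict that the camera call returned (one of the last four; its "shot" number tells which), for a name from the list of things; names that differ only in an ending like _2 or _b are one class to them, and where a whole thing is asked for, a point or a joint stands for the part that bears it (a point fixed in the world has none). Each returns a list of dicts, best first, with "score" (0 to 1); they miss things now and then, are a little off and sometimes report something else, mostly with a low value. They report only what shows in the picture. A call takes as long as a camera call. They do not tell look-alikes from the thing itself.
- ctrl.find_in(target, picture): "centre" ([x, y, z] in m, in world coordinates, good to about 4 mm: the middle of the surface that is visible of it).
- ctrl.silhouettes(target, picture): "region" (400x640 bool, what is visible of it).
The state is a dict: "time": time; "joint_positions": joint angles; "qd": joint speeds; "joint_torque": joint torques, N m; "position": TCP position; "tool_rot": TCP orientation; "ft_force": force on the tool from outside, world axes, zero at the start; "torque": the same for the moment, N m; "grip_width": opening from 0.0 (shut) to 1.0 (fully open); "grip_force": force on a finger pad.
Only numpy, scipy, OpenCV 4.12 (cv2) and the standard library are available. Lean on these libraries where they do the work, as an engineer would, in place of code of your own. Each camera call takes 0.05 s, during which the arm holds its last target. There are 200 camera calls.

### The job

The watch needs holding for its bezel to be changed. Swing the vice's cam lever right round until it stops fully open, set the watch face up and level on the cork rest between the jaws, crown towards either jaw, and let go of it. Then swing the lever back, feeling for where it stiffens as the jaws meet the case, and leave the watch firmly nipped but not crushed, with everything else left where it is.

Things in the scene. Friction and masses are not known exactly. Their poses are not given: they have to be found in the camera images.
- vice: Grey case vice fixed to the bench, base 164 x 80 x 14 mm. Origin on the bench under the middle of its cork rest; x is the clamping axis, from the lever end (near the robot) to the brass screw, z up. Two white V-jaws (45 degree faces, tops 33 mm up, a 14 mm slot in each for the crown) face each other along x; no higher than 14 mm beside the rest on its y sides.
- nest (a point): Middle of the top of the cork rest (16 mm along the vice's x, 36 mm along y), 20 mm above the bench. With the lever fully open a watch centred here has 3 mm clearance to the near jaw and 3 to 9 mm to the far jaw, which stays where its screw was set (not measured). Clamping slides the watch along the rest to the far jaw.
- lever_pivot (a point): On the upright axis of the cam lever, 45 mm above the bench, 58 mm from the nest along the vice's -x.
- lever_knob (a point): Middle of the upright black knob on the lever's end, 53 mm above the bench: 16 mm across, fixed to the lever, from 40 to 67 mm above the bench, 80 mm from the pivot axis. The steel arm comes in under it, 32 to 42 mm up.
- cam_lever (a joint): Lever angle, rad: 0 fully open at its stop, up to 2.4, growing clockwise seen from above; along the vice's (-0.36,-0.93) at 0, -x at 1.2, (-0.36,0.93) at 2.4. Found nearly shut; stays where left. Free drag at the knob 6 N moving, 3 to 4 N paused; between 0.7 and 1.6 both jaws meet the watch, and within some 15 mm of knob travel it goes from free to crushing. Firm: 2 to 3.5 N above free drag; 5 N above it crushes.
- near_jaw: The sliding V-jaw on the lever side, white nylon lips on an aluminium block, moved along the vice's +x by the lever's spiral cam, 8 mm per rad. Origin: the vice's origin when the lever is fully open, shifted with the jaw.
- watch_center (a point): Middle of the watch head, 5 mm above its underside: steel case 39 mm across, 11 mm high, black bezel, blue dial, 70 to 120 g, lying face up on the bench. y runs between its flat lug ends (47 mm end to end, each 20 mm wide, 6 mm high); the crown sticks out 3 mm at +x; z is up. The jaws take the round flanks, so y lies along the vice's y, either way.
- loupe: Black eyeglass loupe standing on the bench, 32 mm across, 28 mm high; a bystander.
- tweezers: Steel tweezers lying on the bench, 118 mm long; a bystander.
There are look-alikes about, which are no part of the job. Of the things shaped like the part that bears watch_center, the bare steel one is meant.

How it is judged:
By the outcome, as a careful person would: the job done as asked, in the order asked, and still so for the second after the job is handed in, with the robot touching nothing.
It also fails if it takes over 72 s, if anything falls off the work surface, if the arm or the gripper's body presses on something with over 40 N, if the wrist force passes 120 N, or if a joint passes its speed limit or range.

## Working session

There is one attempt and no reset: what is moved stays moved. The work goes in short steps, Python scripts to look and compute and a tool call to move; the robot and the scene stay as the last step left them, time stands still between calls to the robot, and variables do not carry over. Pictures are saved under pics/ and viewed, at most 10 in all, crops included, and the job is handed in when it is done.

Besides the shell and the picture viewer there is one more tool, called after "Emit:" as name(argument=value, ...) on one line, values as JSON. move_arm: Moves the arm, as the interface text tells. Its arguments: {"type":"object","properties":{"increments":{"type":"string"},"grip_force":{"type":"number"}},"required":["increments"]}

```bash
mkdir -p pics; ls
cat > h.py <<'E'
import numpy as np, cv2
from scipy.spatial.transform import Rotation as R
from bench import ctrl
def rot(o):
    o=np.array(o,float)
    if o.shape==(3,3): return o
    return R.from_rotvec(o).as_matrix() if o.shape==(3,) else R.from_quat(o).as_matrix()
def world(p,u,v,d=None):
    d=p['depth'][int(v),int(u)] if d is None else d
    return rot(p['orientation'])@np.array([(u-p['cx'])/p['fx']*d,(v-p['cy'])/p['fy']*d,d])+p['position']
def cloud(p):
    v,u=np.mgrid[:400,:640]; d=p['depth']
    c=np.stack([(u-p['cx'])/p['fx']*d,(v-p['cy'])/p['fy']*d,d],-1)
    return c@rot(p['orientation']).T+np.array(p['position'])
def pix(p,X):
    c=rot(p['orientation']).T@(np.array(X)-p['position'])
    return c[0]/c[2]*p['fx']+p['cx'],c[1]/c[2]*p['fy']+p['cy']
def save(p,n,box=None,s=1):
    f=p['frame'][...,::-1]
    if box: f=f[box[1]:box[3],box[0]:box[2]]
    cv2.imwrite('pics/'+n,cv2.resize(f,None,fx=s,fy=s,interpolation=cv2.INTER_CUBIC))
E
python3 - <<'E'
from h import *
for n in ('top','side'):
    p=ctrl.get_image(n); save(p,n+'0.png')
    print(n,p['position'],p['orientation'],p['fx'])
    for t in ('vice','lever_knob','near_jaw','watch_center','loupe','tweezers'):
        for r in ctrl.find_in(t,p): print(t,np.round(r['centre'],3),round(r['score'],2),np.round(pix(p,r['centre'])))
print(ctrl.get_state())
E
```

```text
pics
top [0.40687053 0.29758343 0.98699066] [-2.20725552  2.19471809 -0.06687323] 462.95900144930226
vice [0.484 0.265 0.014] 0.62 [330. 188.]
lever_knob [0.436 0.284 0.038] 0.89 [321. 210.]
lever_knob [0.485 0.263 0.034] 0.49 [331. 187.]
near_jaw [0.434 0.285 0.038] 0.72 [321. 211.]
near_jaw [0.483 0.266 0.033] 0.65 [330. 187.]
watch_center [0.5   0.436 0.01 ] 0.53 [249. 180.]
watch_center [0.492 0.549 0.011] 0.52 [195. 183.]
loupe [0.393 0.461 0.007] 0.72 [237. 230.]
tweezers [0.486 0.265 0.014] 0.39 [330. 187.]
side [ 0.49516638 -0.40090025  0.60294537] [-2.22226819 -0.05023801  0.01928588] 395.5230058419175
vice [0.437 0.266 0.016] 0.78 [305. 226.]
lever_knob [0.439 0.28  0.034] 0.71 [306. 215.]
near_jaw [0.39  0.454 0.015] 0.67 [292. 178.]
near_jaw [0.476 0.266 0.036] 0.5 [322. 219.]
watch_center [0.484 0.544 0.009] 0.61 [328. 163.]
watch_center [0.498 0.43  0.011] 0.42 [333. 186.]
loupe [0.394 0.45  0.014] 0.51 [293. 179.]
tweezers [0.431 0.046 0.006] 0.82 [293. 309.]
{'time': 0.7, 'joint_positions': array([ 1.29508429,  0.32091099, -0.07008028,  1.45050381,  0.02263661,
        1.37080663, -0.05687369]), 'qd': array([-5.34344125e-04, -3.68336385e-04, -1.63943986e-04, -8.79664979e-04,
        3.03917828e-05,  7.41437429e-04, -2.51254213e-04]), 'joint_torque': array([-6.92387002e-04, -4.90939987e+01, -4.03406974e-01, -3.12707233e+01,
       -6.37120404e-02,  3.33719153e-02,  5.60703040e-05]), 'position': array([ 0.1857086 , -0.62292612,  0.22264232]), 'tool_rot': array([ 3.10848942e+00,  4.53672174e-01, -1.00065583e-04]), 'ft_force': array([-0.58531559, -0.17069357,  0.13888042]), 'torque': array([ 0.05679035, -0.01392768, -0.05028587]), 'grip_force': 0.0, 'grip_width': 0.999608880526991}
```

Run:
```python
from h import *
p=ctrl.get_image('top'); save(p,'topc.png',(170,130,370,270),4)
np.save('topcloud.npy',cloud(p))
p=ctrl.get_image('side'); save(p,'sidec.png',(230,130,390,250),5)
```

```text
(no output)
```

View pics/top0.png

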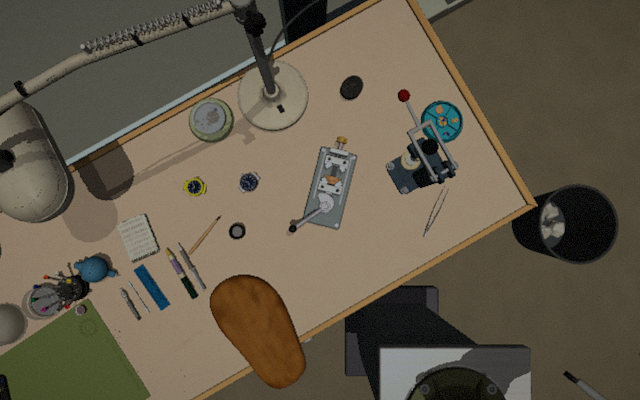

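View pics/topc.png

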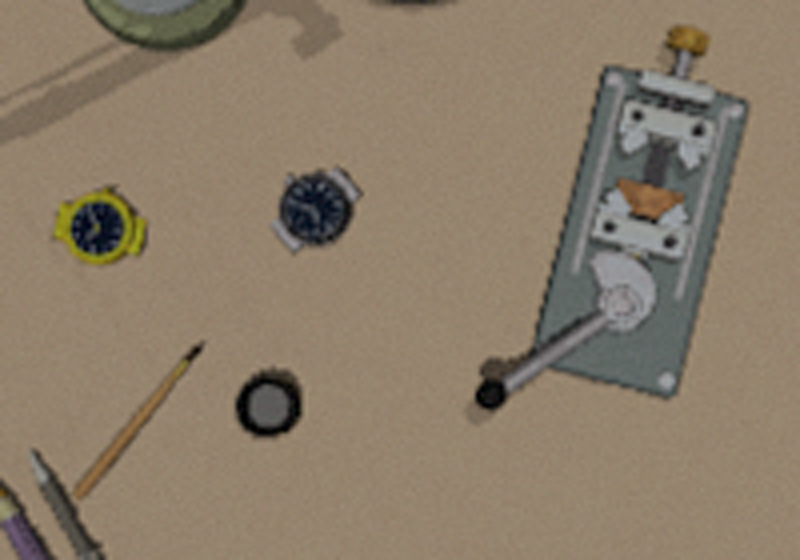

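View pics/sidec.png

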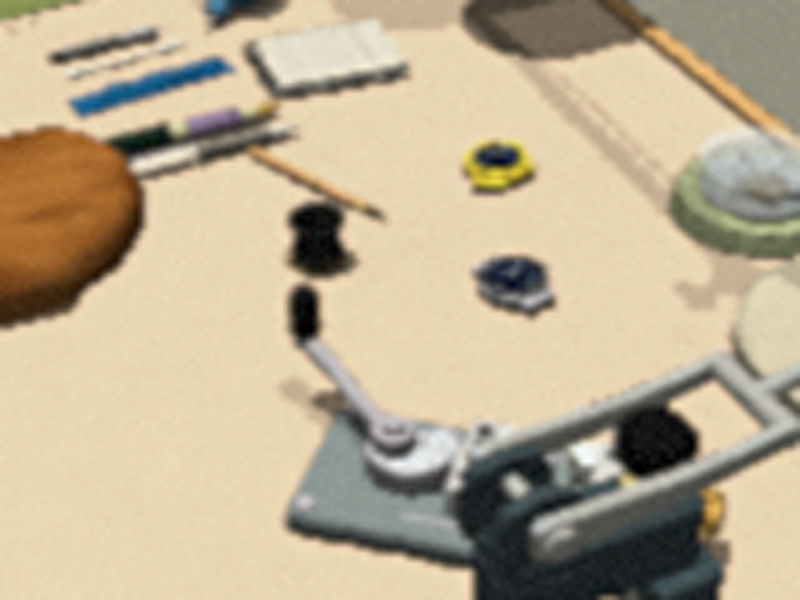

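The top picture shows two candidates for the watch: steel with black bezel at px (249,182), and a yellow-cased one at (194,187). The bare steel one at (249,182) is meant. The vice base is centred near (330,188), the pivot near (325.5,206) and the knob near (292.5,228.5). The dark press at (425,160) is another look-alike and an obstacle. Next I measure precisely.

Run:
```python
from h import *
p=ctrl.get_image('top'); C=cloud(p)
def atz(u,v,z):
    r=rot(p['orientation'])@np.array([(u-p['cx'])/p['fx'],(v-p['cy'])/p['fy'],1]); o=np.array(p['position'])
    return o+r*(z-o[2])/r[2]
q=lambda u,v,z:atz(170+(u+.5)/4-.5,130+(v+.5)/4-.5,z)
cs=np.array([q(*c,.014) for c in [(607,68),(748,100),(675,398),(537,362)]])
print('corners',cs.round(4),'centre',cs.mean(0).round(4))
ax=(cs[0]+cs[1]-cs[2]-cs[3])[:2]/2; print('len',np.linalg.norm(ax),'yaw',np.degrees(np.arctan2(ax[1],ax[0])), 'wid',np.linalg.norm(cs[0]-cs[1]),np.linalg.norm(cs[3]-cs[2]))
piv=q(622,302,.045); kn=q(490,393,.067); print('piv',piv,'knob',kn,np.linalg.norm((kn-piv)[:2]))
e=ax/np.linalg.norm(ax); n=np.array([-e[1],e[0]])
print('nest',piv[:2]+.058*e,'piv in vice',(piv-cs.mean(0))[:2]@e,(piv-cs.mean(0))[:2]@n)
d=(kn-piv)[:2]; print('lever dir',d@e/.08,d@n/.08)
for nm,uv in dict(knob=(292,228),piv=(325,205),bench=(270,260),base=(345,190),w=(249,181)).items(): print(nm,C[uv[1],uv[0]].round(4))
# vice region height mask for the axis
m=np.zeros((400,640),np.uint8)
z=C[...,2]; reg=(slice(130,240),slice(290,372)); m[reg]=((z[reg]>.008)&(z[reg]<.10))
xy=C[...,:2][(m>0)]
x=(xy-cs.mean(0)[:2])@np.c_[e,n]; print('extent',np.percentile(x,[0.5,99.5],axis=0))
for t in ('watch_center','vice','near_jaw','lever_knob'):
  for r in ctrl.silhouettes(t,p):
    g=r['region'].astype(np.uint8); pts=C[...,:2][(g>0)]
    rc=cv2.minAreaRect((pts*1000).astype(np.float32)); print(t,round(r['score'],2),g.sum(),rc, 'z',np.percentile(z[g>0],[5,50,95]).round(4))
# tall obstacles near: max height on a grid
P=C.reshape(-1,3); 
for x0 in np.arange(.3,.72,.06):
  print(round(x0,2),[ (lambda s: round(float(np.percentile(s,99)),2) if len(s) else None)(P[(P[:,0]>=x0)&(P[:,0]<x0+.06)&(P[:,1]>=y0)&(P[:,1]<y0+.06),2]) for y0 in np.arange(0,.6,.06)])
```

```text
corners [[0.5709 0.2835 0.014 ]
 [0.5544 0.2087 0.014 ]
 [0.3968 0.2469 0.014 ]
 [0.4153 0.3194 0.014 ]] centre [0.4844 0.2646 0.014 ]
len 0.1609711028416233 yaw -13.299777943642054 wid 0.07652030486438778 0.07484085084876031
piv [0.44576663 0.27564206 0.045     ] knob [0.3993303  0.34138194 0.067     ] 0.08048643191339774
nest [0.50221106 0.26229939] piv in vice -0.040095718018705 0.001857814080814561
lever dir -0.7539262253186674 0.6661779160724897
knob [0.3991 0.3416 0.0668]
piv [0.4461 0.2759 0.0439]
bench [0.3307 0.3907 0.0011]
base [0.4793 0.2331 0.0128]
w [0.497  0.4355 0.0137]
extent [[-0.10232545 -0.03891297]
 [ 0.10507708  0.05593938]]
watch_center 0.85 315 ((441.79144287109375, 439.09820556640625), (288.87493896484375, 39.17772674560547), 68.41490936279297) z [0.0058 0.0109 0.0141]
vice 0.92 3185 ((482.1224670410156, 266.6483154296875), (93.06452941894531, 220.02809143066406), 70.0385513305664) z [0.0114 0.0166 0.0405]
vice 0.27 348 ((426.13970947265625, 299.6817321777344), (37.9716796875, 104.69405364990234), 49.93014144897461) z [0.0265 0.0383 0.0668]
near_jaw 0.5 241 ((451.71734619140625, 269.01947021484375), (47.00404357910156, 95.38951873779297), 83.73815155029297) z [0.0195 0.0343 0.0373]
lever_knob 0.81 398 ((426.5734558105469, 299.5927429199219), (39.4028205871582, 107.76514434814453), 50.7110710144043) z [0.0264 0.0377 0.0667]
0.3 [0.01, 0.0, 0.0, 0.0, 0.0, 0.0, 0.04, 0.05, 0.0, 0.02]
0.36 [0.01, 0.01, 0.0, 0.01, 0.99, 0.07, 0.0, 0.03, 0.01, 0.01]
0.42 [0.01, 0.02, 0.0, 0.02, 0.04, 0.04, 0.0, 0.01, 0.01, 0.01]
0.48 [0.19, 0.19, 0.02, 0.04, 0.04, 0.02, 0.01, 0.01, 0.01, 0.01]
0.54 [0.02, 0.2, 0.2, 0.04, 0.04, 0.0, 0.0, 0.0, 0.47, 0.49]
0.6 [0.02, 0.02, 0.22, 0.0, 0.0, 0.43, 0.44, 0.47, 0.49, 0.49]
0.66 [0.02, 0.0, 0.0, 0.02, 0.02, 0.03, 0.45, 0.46, 0.03, 0.02]
```

Run:
```python
from h import *
p=ctrl.get_image('top'); C=cloud(p); save(p,'watch.png',(229,161,269,201),12)
for r in ctrl.silhouettes('watch_center',p):
  n,l=cv2.connectedComponents(r['region'].astype(np.uint8))
  for i in range(1,n):
    g=l==i
    if g.sum()<60: continue
    X=C[...,:2][g]; w,V=np.linalg.eigh(np.cov(X.T)); v=V[:,1]
    print(g.sum(),X.mean(0).round(4),np.sqrt(w).round(4),np.degrees(np.arctan2(v[1],v[0])), p['frame'][g].mean(0))
```

```text
326 [0.4964 0.4371] [0.0117 0.0137] 59.58055954593713 [60.66871166 61.06748466 65.52760736]
```

View pics/watch.png

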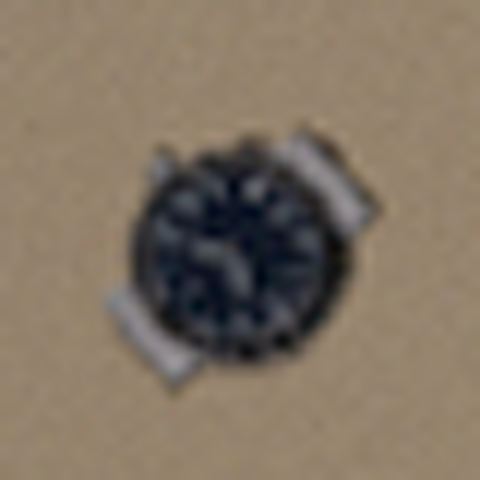

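Emit:
move_arm(increments="20.5 33.3 8 0 0 3.5 0;20.5 33.3 8 0 0 3.5 0;20.5 33.3 8 0 0 3.5 0;20.5 33.3 8 0 0 3.5 0;20.5 33.3 8 0 0 3.5 0;20.5 33.3 8 0 0 3.5 0;20.5 33.3 8 0 0 3.5 0;20.5 33.3 8 0 0 3.5 0")

```text
time: 1.82
position: [0.3504, -0.3548, 0.2873]
tool_rot: [2.904, 1.196, -0.0]
ft_force: [0.3, -0.8, -0.7]
grip_width: 1.002
grip_force: 0.0
```

Emit:
move_arm(increments="16.6 34 5 0 0 4.4 0;16.6 34 5 0 0 4.4 0;16.6 34 5 0 0 4.4 0;16.6 34 5 0 0 4.4 0;16.6 34 5 0 0 4.4 0;16.6 34 5 0 0 4.4 0;16.6 34 5 0 0 4.4 0;16.6 34 5 0 0 4.4 0")

```text
time: 2.48
position: [0.483, -0.0827, 0.3273]
tool_rot: [2.405, 2.019, 0.0]
ft_force: [1.5, -0.3, 0.1]
grip_width: 0.998
grip_force: 0.0
```

Emit:
move_arm(increments="-4.7 33.1 0 0 0 4 0;-4.7 33.1 0 0 0 4 0;-4.7 33.1 0 0 0 4 0;-4.7 33.1 0 0 0 4 0;-4.7 33.1 0 0 0 4 0;-4.7 33.1 0 0 0 4 0;-4.7 33.1 0 0 0 4 0;-4.7 33.1 0 0 0 4 0")

```text
time: 3.15
position: [0.4444, 0.1819, 0.3269]
tool_rot: [1.756, 2.603, 0.0]
ft_force: [0.4, 0.5, 0.7]
grip_width: 0.996
grip_force: 0.0
```

Emit:
move_arm(increments="-5.7 20.1 -22 0 0 1.7 0;-5.7 20.1 -22 0 0 1.7 0;-5.7 20.1 -22 0 0 1.7 0;-5.7 20.1 -22 0 0 1.7 0;-5.7 20.1 -22 0 0 1.7 0;-5.7 20.1 -22 0 0 1.7 0;-5.7 20.1 -22 0 0 1.7 0;-5.7 20.1 -22 0 0 1.7 0")

```text
time: 3.82
position: [0.3992, 0.3419, 0.1498]
tool_rot: [1.439, 2.792, 0.001]
ft_force: [0.1, 0.1, 1.0]
grip_width: 0.997
grip_force: 0.0
```

Run:
```python
from h import *
s=ctrl.get_state(); print(s['time'],s['position'],s['tool_rot'],s['joint_positions'].round(2),s['ft_force'])
p=ctrl.get_image('side'); C=cloud(p)
# knob as seen from the side: dark points above bench
P=C.reshape(-1,3); f=p['frame'].reshape(-1,3).max(1)
k=(np.hypot(P[:,0]-.399,P[:,1]-.341)<.02)&(P[:,2]>.03)&(P[:,2]<.075)&(f<70); print(k.sum(),P[k].mean(0),P[k].min(0),P[k].max(0))
save(p,'side1.png',(220,60,420,260),3)
p=ctrl.get_image('top')
def q(u,v,z):
    r=rot(p['orientation'])@np.array([(229+(u+.5)/12-.5-p['cx'])/p['fx'],(161+(v+.5)/12-.5-p['cy'])/p['fy'],1]); o=np.array(p['position'])
    return (o+r*(z-o[2])/r[2])[:2]
a,b=q(345,170,.006),q(143,345,.006); print('lugs',a,b,(a+b)/2,np.linalg.norm(a-b),np.degrees(np.arctan2(*(a-b)[::-1])))
print('bezel c',q(243,258,.011))
e=(q(375,215,.006)-q(300,135,.006))+(q(178,385,.006)-q(110,300,.006)); print('edge',np.degrees(np.arctan2(e[1],e[0])))
```

```text
3.8167 [0.39922223 0.34188538 0.14978712] [1.43903142e+00 2.79159696e+00 8.77883922e-04] [ 0.21  0.25 -1.08  1.83  0.23  1.21 -0.32] [0.13207582 0.05226358 0.98473776]
43 [0.3994671  0.33556535 0.05552298] [0.39394661 0.33265578 0.04040976] [0.40366019 0.34144011 0.06661896]
lugs [0.51121205 0.41920042] [0.47992673 0.45447124] [0.49556939 0.43683583] 0.04714660661093857 -48.42688407428734
bezel c [0.49501255 0.43631793]
edge -138.63442279016476
```

View pics/side1.png

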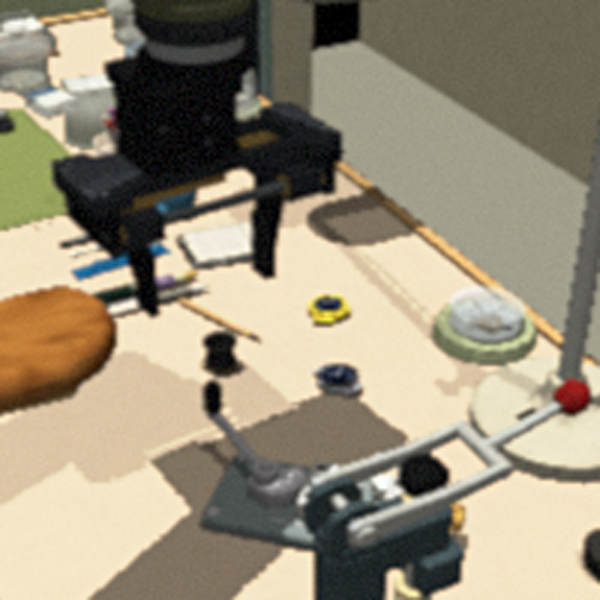

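The gripper is above the knob, and the side view puts the knob axis at (0.3995, 0.341), which agrees with the top view. Next I descend and grip it.

Emit:
move_arm(increments="0 -1 -27 0 0 0 0;0 0 -27 0 0 0 0;0 0 -27 0 0 0 80;0 0 -26 0 0 0 150;0 0 0 0 0 0 200;0 0 0 0 0 0 255;0 0 0 0 0 0 255;0 0 0 0 0 0 255", grip_force=15)

```text
time: 4.58
position: [0.4009, 0.3409, 0.0458]
tool_rot: [1.441, 2.789, 0.005]
ft_force: [0.0, -0.1, 0.4]
grip_width: 0.631
grip_force: 0.0
```

Run:
```python
from h import *
s=ctrl.get_state(); print(s['time'],s['position'],s['ft_force'],s['torque'],s['grip_width'],s['grip_force'],s['joint_positions'].round(2))
# arc plan: to open stop
piv=np.array([.4457,.2757]); kn=np.array([.3994,.3413])
yaw=-13.3
r0=kn-piv; L=np.hypot(*r0); a=np.degrees(np.arctan2(r0[1],r0[0])); th0=1.2+np.radians(180+yaw-a); print(L,a,th0)
N=8*4
aa=np.radians(a+np.linspace(0,np.degrees(th0)+2,N+1)); P=piv+L*np.c_[np.cos(aa),np.sin(aa)]
d=np.diff(P,axis=0)*1000
print('turn',np.degrees(np.diff(aa))[0]); print(d.round(1).tolist(),P[-1])
```

```text
4.5833 [0.40085061 0.34094933 0.04581273] [ 0.00228631 -0.12720838  0.44266054] [ 0.00861055 -0.13449098  0.04080178] 0.6311976186037459 0.0 [ 0.11  0.39 -1.    1.93  0.38  1.03 -0.44]
0.08029352402280024 125.21416372594682 1.9240644359255243
turn 3.507524115304742
[[-3.9, -3.0], [-3.7, -3.2], [-3.5, -3.4], [-3.3, -3.6], [-3.1, -3.8], [-2.9, -4.0], [-2.6, -4.2], [-2.3, -4.3], [-2.1, -4.5], [-1.8, -4.6], [-1.5, -4.7], [-1.2, -4.8], [-0.9, -4.8], [-0.6, -4.9], [-0.3, -4.9], [-0.0, -4.9], [0.3, -4.9], [0.6, -4.9], [0.9, -4.8], [1.2, -4.8], [1.4, -4.7], [1.7, -4.6], [2.0, -4.5], [2.3, -4.4], [2.5, -4.2], [2.8, -4.0], [3.0, -3.9], [3.3, -3.7], [3.5, -3.5], [3.7, -3.2], [3.9, -3.0], [4.1, -2.8]] [0.40250507 0.20801508]
```

Emit:
move_arm(increments="0 0 0 0 0 0 255;0 0 0 0 0 0 255;0 0 0 0 0 0 255;0 0 0 0 0 0 255;0 0 0 0 0 0 255;0 0 0 0 0 0 255;0 0 0 0 0 0 255;0 0 0 0 0 0 255")

```text
time: 5.25
position: [0.4, 0.3405, 0.0438]
tool_rot: [1.441, 2.791, 0.002]
ft_force: [1.6, 1.3, -0.7]
grip_width: 0.182
grip_force: 15.0
```

Emit:
move_arm(increments="-3.9 -3.0 0 0 0 3.5 255;-3.7 -3.2 0 0 0 3.5 255;-3.5 -3.4 0 0 0 3.5 255;-3.3 -3.6 0 0 0 3.5 255;-3.1 -3.8 0 0 0 3.5 255;-2.9 -4 0 0 0 3.5 255;-2.6 -4.2 0 0 0 3.5 255;-2.3 -4.3 0 0 0 3.5 255")

```text
time: 5.92
position: [0.375, 0.3118, 0.0438]
tool_rot: [0.717, 3.057, 0.006]
ft_force: [5.0, 3.6, -5.3]
grip_width: 0.178
grip_force: 15.0
```

Emit:
move_arm(increments="-2.1 -4.5 0 0 0 3.5 255;-1.8 -4.6 0 0 0 3.5 255;-1.5 -4.7 0 0 0 3.5 255;-1.2 -4.8 0 0 0 3.5 255;-0.9 -4.8 0 0 0 3.5 255;-0.6 -4.9 0 0 0 3.5 255;-0.3 -4.9 0 0 0 3.5 255;0 -4.9 0 0 0 3.5 255")

```text
time: 6.58
position: [0.3666, 0.2744, 0.0439]
tool_rot: [-0.044, 3.139, 0.008]
ft_force: [5.6, 6.4, -7.9]
grip_width: 0.174
grip_force: 15.0
```

Run:
```python
from h import *
s=ctrl.get_state(); print(s['time'],s['position'],s['tool_rot'],s['ft_force'],s['torque'],s['grip_width'],s['joint_positions'].round(2))
```

```text
6.5833 [0.36656586 0.2743908  0.04388084] [-0.04429559  3.13860688  0.00767172] [ 5.64049423  6.38350265 -7.89032901] [ 1.43286795 -1.11312224  0.00949138] 0.17392825706573836 [ 0.5   0.33 -1.31  2.08  0.38  1.    0.59]
```

Emit:
move_arm(increments="0.8 -4.9 0 0 0 3.5 255;1 -4.9 0 0 0 3.5 255;1 -4.8 0 0 0 3.5 255;1.2 -4.8 0 0 0 3.5 255;0 0 0 0 0 0 255;0 0 0 0 0 0 255;0 0 0 0 0 0 255;0 0 0 0 0 0 255")

```text
time: 7.25
position: [0.3696, 0.2544, 0.0438]
tool_rot: [-0.422, 3.112, 0.004]
ft_force: [1.3, 4.7, -3.9]
grip_width: 0.176
grip_force: 15.0
```

```bash
cat >> h.py <<'E'
def st():
    s=ctrl.get_state(); t=s['tool_rot']; print(round(s['time'],2),s['position'].round(4),'yaw_y',round(2*np.degrees(np.arctan2(t[1],t[0]))-90,1),s['ft_force'].round(1),s['torque'].round(2),round(s['grip_width'],3),round(s['grip_force'],1),s['joint_positions'].round(2)); return s
E
python3 -c "
from h import *
st()"
```

```text
7.25 [0.3696 0.2544 0.0438] yaw_y 105.4 [ 1.3  4.7 -3.9] [ 1.18 -0.54  0.07] 0.176 15.0 [ 0.57  0.32 -1.34  2.1   0.37  1.    0.88]
```

Emit:
move_arm(increments="1.4 -4.7 0 0 0 3.5 255;1.7 -4.6 0 0 0 3.5 255;2 -4.5 0 0 0 3.5 255;2.3 -4.4 0 0 0 3.5 255;0 0 0 0 0 0 255;0 0 0 0 0 0 255;0 0 0 0 0 0 255;0 0 0 0 0 0 255")

```text
time: 7.92
position: [0.3773, 0.2364, 0.0438]
tool_rot: [-0.798, 3.036, 0.004]
ft_force: [2.1, 5.2, -4.9]
grip_width: 0.175
grip_force: 15.0
```

```bash
python3 -c "
from h import *
st()"
```

```text
7.92 [0.3773 0.2364 0.0438] yaw_y 119.4 [ 2.1  5.2 -4.9] [ 1.3  -0.65  0.11] 0.175 15.0 [ 0.63  0.31 -1.35  2.11  0.37  0.99  1.17]
```

Emit:
move_arm(increments="2.5 -4.2 0 0 0 3.5 255;2.8 -4 0 0 0 3.5 255;3 -3.9 0 0 0 3.5 255;3.3 -3.7 0 0 0 3.5 255;0 0 0 0 0 0 255;0 0 0 0 0 0 255;0 0 0 0 0 0 255;0 0 0 0 0 0 255")

```text
time: 8.58
position: [0.3888, 0.2213, 0.0438]
tool_rot: [-1.162, 2.916, 0.005]
ft_force: [2.8, 6.8, -5.8]
grip_width: 0.175
grip_force: 15.0
```

```bash
python3 -c "
from h import *
st()"
```

```text
8.58 [0.3888 0.2213 0.0438] yaw_y 133.5 [ 2.8  6.8 -5.8] [ 1.68 -0.7   0.12] 0.175 15.0 [ 0.68  0.33 -1.36  2.1   0.38  1.    1.44]
```

Emit:
move_arm(increments="4 -2.8 0 0 0 3.5 255;4 -3 0 0 0 3.5 255;4 -2.8 0 0 0 3 255;4 -2.6 0 0 0 1 255;0 0 0 0 0 0 255;0 0 0 0 0 0 255;0 0 0 0 0 0 255;0 0 0 0 0 0 255")

```text
time: 9.25
position: [0.4002, 0.2116, 0.0435]
tool_rot: [1.438, -2.789, -0.01]
ft_force: [-9.7, 7.9, 3.5]
grip_width: 0.176
grip_force: 15.0
```

```bash
python3 -c "
from h import *
st()"
```

```text
9.25 [0.4002 0.2116 0.0435] yaw_y -215.5 [-9.7  7.9  3.5] [ 2.02  1.9  -0.01] 0.176 15.0 [ 0.69  0.37 -1.36  2.09  0.42  1.02  1.64]
```

Emit:
move_arm(increments="1.6 -1.2 0 0 0 0 255;0 0 0 0 0 0 255;0 0 0 0 0 0 255;0 0 0 0 0 0 255;0 0 0 0 0 0 255;0 0 0 0 0 0 160;0 0 0 0 0 0 160;0 0 0 0 0 0 160")

```text
time: 9.92
position: [0.4046, 0.2081, 0.0436]
tool_rot: [1.438, -2.791, -0.003]
ft_force: [-1.1, 1.3, -0.0]
grip_width: 0.316
grip_force: 0.9
```

Run:
```python
from h import *
st()
# fit circle to settled TCP points with 8cm radius
from scipy.optimize import least_squares
P=np.array([[.4,.3405],[.375,.3118],[.3666,.2744],[.3696,.2544],[.3773,.2364],[.3888,.2213],[.4002,.2116]])
f=least_squares(lambda c:np.hypot(*(P-c).T)-.08,[.4457,.2757]); print('pivot fit',f.x,f.fun.round(4))
```

```text
9.92 [0.4046 0.2081 0.0436] yaw_y -215.5 [-1.1  1.3 -0. ] [ 0.57  0.09 -0.03] 0.316 0.9 [ 0.7   0.37 -1.36  2.08  0.43  1.02  1.64]
pivot fit [0.44679178 0.27618025] [-0.0005  0.0001  0.0002  0.0002  0.0001 -0.0002 -0.0004]
```

Emit:
move_arm(increments="0 0 0 0 0 0 0;0 0 0 0 0 0 0;0 0 0 0 0 0 0;0 0 20 0 0 0 0;0 0 20 0 0 0 0;0 0 20 0 0 0 0;0 0 20 0 0 0 0;0 0 20 0 0 0 0")

```text
time: 10.58
position: [0.4061, 0.2063, 0.1444]
tool_rot: [1.436, -2.794, -0.0]
ft_force: [0.5, -1.0, 0.1]
grip_width: 0.891
grip_force: 0.0
```

Emit:
move_arm(increments="11.5 28.6 0 0 0 -1.6 0;11.5 28.6 0 0 0 -1.6 0;11.5 28.6 0 0 0 -1.6 0;11.5 28.6 0 0 0 -1.6 0;11.5 28.6 0 0 0 -1.6 0;11.5 28.6 0 0 0 -1.6 0;11.5 28.6 0 0 0 -1.6 0;11.5 28.6 0 0 0 -1.6 0")

```text
time: 11.25
position: [0.4952, 0.4267, 0.1438]
tool_rot: [1.125, -2.931, 0.002]
ft_force: [0.4, -0.7, 1.4]
grip_width: 0.998
grip_force: 0.0
```

Run:
```python
from h import *
st()
p=ctrl.get_image('top'); save(p,'top2.png',(220,130,370,250),5)
```

```text
11.25 [0.4952 0.4267 0.1438] yaw_y -228.0 [ 0.4 -0.7  1.4] [ 0.14 -0.12 -0.01] 0.998 0.0 [-0.02  0.59 -1.04  1.51  0.52  1.34  1.21]
```

View pics/top2.png

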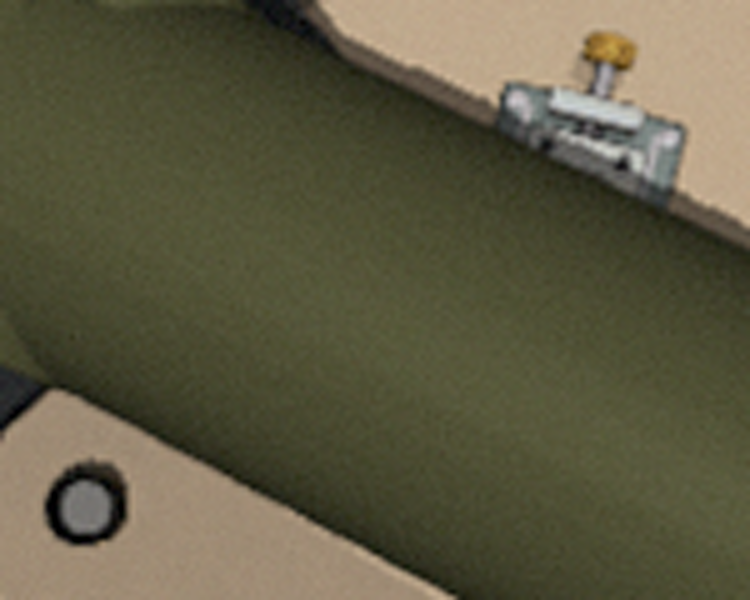

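The arm hides the vice from above, so I'll check the lever from the side. Meanwhile I descend part way and settle.

Emit:
move_arm(increments="0 0 -25 0 0 0 0;0 0 -25 0 0 0 0;0 0 -25 0 0 0 0;0 0 -20 0 0 0 0;0 0 0 0 0 0 0;0 0 0 0 0 0 0;0 0 0 0 0 0 0;0 0 0 0 0 0 0")

```text
time: 11.97
position: [0.4952, 0.427, 0.0517]
tool_rot: [-1.129, 2.93, 0.002]
ft_force: [0.5, 0.7, -0.4]
grip_width: 0.999
grip_force: 0.0
```

Run:
```python
from h import *
st()
p=ctrl.get_image('side'); save(p,'side2.png',(240,110,400,230),5)
```

```text
11.97 [0.4952 0.427  0.0517] yaw_y 132.1 [ 0.5  0.7 -0.4] [ 0.13 -0.12  0.01] 0.999 0.0 [-0.04  0.67 -0.98  1.6   0.59  1.19  1.16]
```

View pics/side2.png

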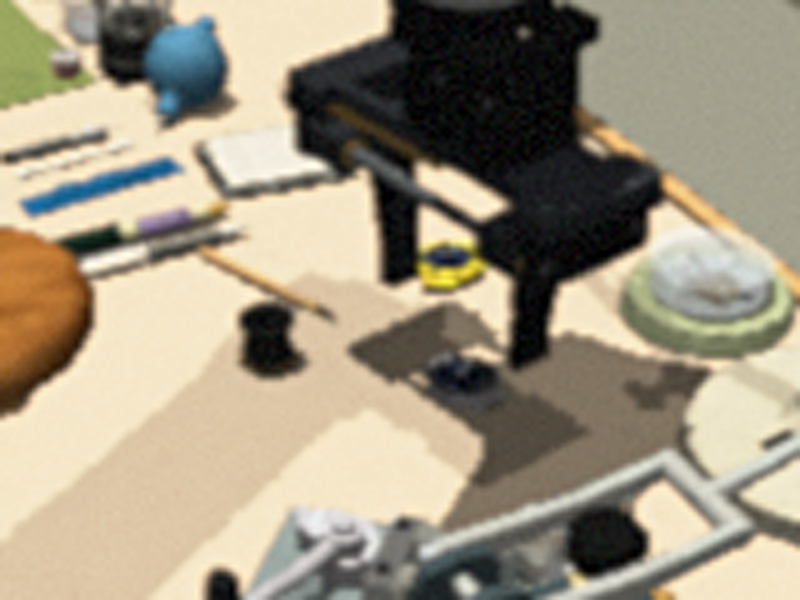

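Emit:
move_arm(increments="1 10 0 0 0 0 0;0 0 -16 0 0 -0.5 0;0 0 -16 0 0 0 0;0 0 -10 0 0 0 0;0 0 -6 0 0 0 0;0 0 0 0 0 0 0;0 0 0 0 0 0 0;0 0 0 0 0 0 0")

```text
time: 12.68
position: [0.4949, 0.4359, 0.0008]
tool_rot: [1.117, -2.935, -0.0]
ft_force: [0.2, -0.0, 0.3]
grip_width: 0.998
grip_force: 0.0
```

Run:
```python
from h import *
st()
```

```text
12.68 [0.4949 0.4359 0.0008] yaw_y -228.3 [ 0.2 -0.   0.3] [ 0.08 -0.1  -0.06] 0.998 0.0 [-0.09  0.74 -0.93  1.61  0.64  1.13  1.11]
```

Emit:
move_arm(increments="1.3 1 2.5 0 0 0 60;0 0 0 0 0 0 110;0 0 0 0 0 0 150;0 0 0 0 0 0 150;0 0 0 0 0 0 150;0 0 0 0 0 0 150;0 0 0 0 0 0 150;0 0 0 0 0 0 150", grip_force=15)

```text
time: 13.35
position: [0.4965, 0.4373, 0.0042]
tool_rot: [1.117, -2.935, -0.001]
ft_force: [-0.2, 0.1, -0.3]
grip_width: 0.535
grip_force: 15.0
```

Run:
```python
from h import *
st()
```

```text
13.35 [0.4965 0.4373 0.0042] yaw_y -228.3 [-0.2  0.1 -0.3] [ 0.13 -0.12 -0.01] 0.535 15.0 [-0.09  0.73 -0.93  1.61  0.64  1.13  1.12]
```

Emit:
move_arm(increments="0 0 0 0 0 0 110;0 0 -2 0 0 0 110;0 0 0 0 0 0 110;0 0 0 0 0 0 160;0 0 0 0 0 0 160;0 0 0 0 0 0 160;0 0 0 0 0 0 160;0 0 0 0 0 0 160", grip_force=20)

```text
time: 14.02
position: [0.4965, 0.4372, 0.0021]
tool_rot: [1.117, -2.935, -0.001]
ft_force: [-0.2, 0.9, 0.0]
grip_width: 0.532
grip_force: 20.0
```

Emit:
move_arm(increments="0 0 10 0 0 0 160;0 0 15 0 0 0 160;0 0 20 0 0 0 160;0 0 20 0 0 0 160;0 0 15 0 0 0 160;0 0 0 0 0 0 160;0 0 0 0 0 0 160;0 0 0 0 0 0 160")

```text
time: 14.68
position: [0.4964, 0.4367, 0.0816]
tool_rot: [1.116, -2.935, 0.001]
ft_force: [-0.4, -0.3, -1.3]
grip_width: 0.537
grip_force: 20.0
```

Run:
```python
from h import *
st()
p=ctrl.get_image('side'); save(p,'side3.png',(300,130,400,205),6)
```

```text
14.68 [0.4964 0.4367 0.0816] yaw_y -228.3 [-0.4 -0.3 -1.3] [ 0.15 -0.07  0.02] 0.537 20.0 [-0.06  0.66 -0.99  1.55  0.57  1.25  1.16]
```

View pics/side3.png

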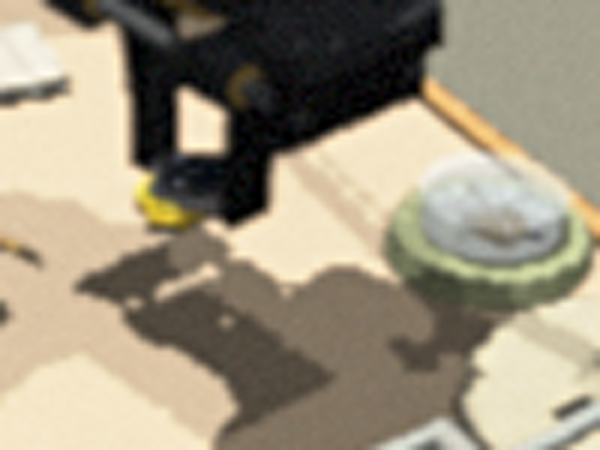

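Run:
```python
from h import *
P=np.load('topcloud.npy').reshape(-1,3)
c=np.array([.5032,.2628]); a=np.radians(76.5); u=np.array([np.cos(a),np.sin(a)]); w=np.array([u[1],-u[0]])
m=(P[:,2]>.07)&(P[:,2]<.35)&(P[:,0]>.35)&(P[:,0]<.7)&(P[:,1]>0)&(P[:,1]<.4)
Q=P[m]; l=np.c_[(Q[:,:2]-c)@u,(Q[:,:2]-c)@w,Q[:,2]]*1000
print('closest along finger line, |w|<55:',l[(abs(l[:,1])<55)][np.argsort(-l[abs(l[:,1])<55][:,0])[:12]].round())
print(len(l), l[:,0].max())
```

```text
closest along finger line, |w|<55: [[-143.   54.  189.]
 [-144.   53.  186.]
 [-145.   55.  190.]
 [-145.   53.  191.]
 [-145.   53.  181.]
 [-146.   52.  189.]
 [-146.   53.  193.]
 [-146.   50.  186.]
 [-147.   51.  192.]
 [-147.   50.  192.]
 [-147.   55.  193.]
 [-148.   49.  183.]]
2657 171.54470958323736
```

Emit:
move_arm(increments="1 -20 0 0 0 -6 160;1 -20 0 0 0 -6 160;1 -20 0 0 0 -6 160;1 -20 0 0 0 -6 160;1 -20 0 0 0 -6 160;1 -20 0 0 0 -6 160;0.5 -20 0 0 0 -6 160;0.5 -20 0 0 0 -6 160")

```text
time: 15.4
position: [0.5027, 0.2757, 0.0809]
tool_rot: [-0.182, -3.134, 0.0]
ft_force: [0.1, -0.7, -1.0]
grip_width: 0.539
grip_force: 20.0
```

Emit:
move_arm(increments="0 -10 -10 0 0 -4 160;0 -4 -10 0 0 -3 160;0 0 -10 0 0 0 160;0 0 0 0 0 0 160;0 0 0 0 0 0 160;0 0 0 0 0 0 160;0 0 0 0 0 0 160;0 0 0 0 0 0 160")

```text
time: 16.07
position: [0.5037, 0.2641, 0.0527]
tool_rot: [0.363, 3.12, 0.002]
ft_force: [0.0, 0.6, -0.5]
grip_width: 0.534
grip_force: 20.0
```

Run:
```python
from h import *
st()
p=ctrl.get_image('top'); save(p,'top3.png',(280,130,380,205),6)
```

```text
16.07 [0.5037 0.2641 0.0527] yaw_y 76.7 [ 0.   0.6 -0.5] [ 0.06 -0.15  0.05] 0.534 20.0 [ 0.18  0.43 -0.85  1.82  0.36  1.06  0.53]
```

View pics/top3.png

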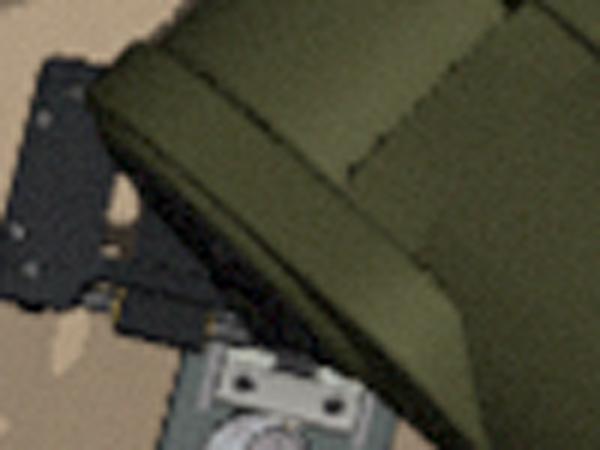

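Emit:
move_arm(increments="-0.2 -1.3 0 0 0 -0.2 160;0 0 -6 0 0 0 160;0 0 -6 0 0 0 160;0 0 -6 0 0 0 160;0 0 -6 0 0 0 160;0 0 0 0 0 0 160;0 0 0 0 0 0 160;0 0 0 0 0 0 160")

```text
time: 16.78
position: [0.5033, 0.2621, 0.0282]
tool_rot: [-0.37, -3.119, -0.001]
ft_force: [0.2, 0.1, -0.7]
grip_width: 0.537
grip_force: 20.0
```

```bash
python3 -c "
from h import *
st()"
```

```text
16.78 [0.5033 0.2621 0.0282] yaw_y -283.5 [ 0.2  0.1 -0.7] [ 0.08 -0.12  0.05] 0.537 20.0 [ 0.17  0.46 -0.83  1.84  0.39  1.02  0.51]
```

Emit:
move_arm(increments="0 0.5 -2 0 0 0 160;0 0 -2 0 0 0 160;0 0 -1 0 0 0 160;0 0 0 0 0 0 160;0 0 0 0 0 0 160;0 0 0 0 0 0 160;0 0 0 0 0 0 160;0 0 0 0 0 0 160")

```text
time: 17.45
position: [0.5034, 0.2625, 0.0233]
tool_rot: [-0.37, -3.119, -0.001]
ft_force: [-0.4, -0.0, -0.4]
grip_width: 0.535
grip_force: 20.0
```

```bash
python3 -c "
from h import *
st()"
```

```text
17.45 [0.5034 0.2625 0.0233] yaw_y -283.5 [-0.4 -0.  -0.4] [ 0.07 -0.17  0.04] 0.535 20.0 [ 0.16  0.46 -0.83  1.84  0.4   1.01  0.51]
```

Emit:
move_arm(increments="0 0 -0.6 0 0 0 160;0 0 0 0 0 0 160;0 0 -0.5 0 0 0 160;0 0 0 0 0 0 160;0 0 -0.5 0 0 0 160;0 0 0 0 0 0 160;0 0 0 0 0 0 160;0 0 0 0 0 0 160")

```text
time: 18.12
position: [0.5034, 0.2624, 0.0219]
tool_rot: [-0.37, -3.119, -0.001]
ft_force: [-1.9, -0.9, 4.1]
grip_width: 0.532
grip_force: 20.0
```

```bash
python3 -c "
from h import *
st()"
```

```text
18.12 [0.5034 0.2624 0.0219] yaw_y -283.5 [-1.9 -0.9  4.1] [-0.23  0.25  0.02] 0.532 20.0 [ 0.16  0.46 -0.83  1.84  0.4   1.01  0.51]
```

Emit:
move_arm(increments="0 0 0 0 0 0 110;0 0 0 0 0 0 90;0 0 0 0 0 0 80;0 0 0 0 0 0 80;0 0 10 0 0 0 80;0 0 20 0 0 0 60;0 0 25 0 0 0 60;0 0 25 0 0 0 60")

```text
time: 18.78
position: [0.5029, 0.2625, 0.1028]
tool_rot: [-0.369, -3.118, -0.001]
ft_force: [1.1, -0.4, 0.1]
grip_width: 0.756
grip_force: 0.0
```

Run:
```python
from h import *
st()
p=ctrl.get_image('side'); save(p,'side4.png',(270,190,370,265),6)
```

```text
18.78 [0.5029 0.2625 0.1028] yaw_y -283.5 [ 1.1 -0.4  0.1] [ 0.06 -0.16  0.02] 0.756 0.0 [ 0.22  0.36 -0.88  1.78  0.3   1.14  0.57]
```

View pics/side4.png

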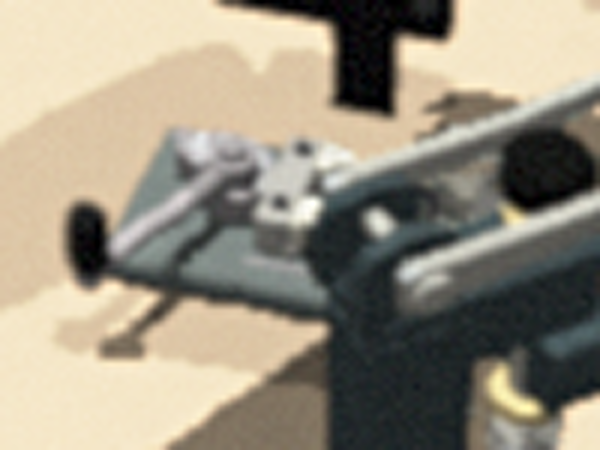

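Emit:
move_arm(increments="-10 -5 2 0 0 6.5 60;-10 -5 2 0 0 6.5 60;-10 -5 2 0 0 6.5 60;-10 -5 2 0 0 6.5 60;-10 -5 2 0 0 6.5 60;-10 -5 2 0 0 6.5 60;-10 -5 2 0 0 6.5 60;-10 -5 2 0 0 6.5 60")

```text
time: 19.5
position: [0.4229, 0.2225, 0.118]
tool_rot: [1.044, -2.963, -0.001]
ft_force: [0.2, 0.4, 0.6]
grip_width: 0.764
grip_force: 0.0
```

Emit:
move_arm(increments="-10 -5 0 0 0 6 60;-10 -5 0 0 0 6 60;0 0 0 0 0 3 60;0 0 0 0 0 0 60;0 0 0 0 0 0 60;0 0 0 0 0 0 60;0 0 0 0 0 0 60;0 0 0 0 0 0 60")

```text
time: 20.17
position: [0.4034, 0.2128, 0.1177]
tool_rot: [1.412, -2.805, -0.002]
ft_force: [0.1, 0.0, 0.7]
grip_width: 0.765
grip_force: 0.0
```

Run:
```python
from h import *
st()
p=ctrl.get_image('top'); save(p,'top4.png',(280,130,380,240),5)
```

```text
20.17 [0.4034 0.2128 0.1177] yaw_y -216.6 [0.1 0.  0.7] [ 0.2  -0.03  0.05] 0.765 0.0 [ 0.64  0.06 -1.19  2.01  0.06  1.11  1.92]
```

View pics/top4.png

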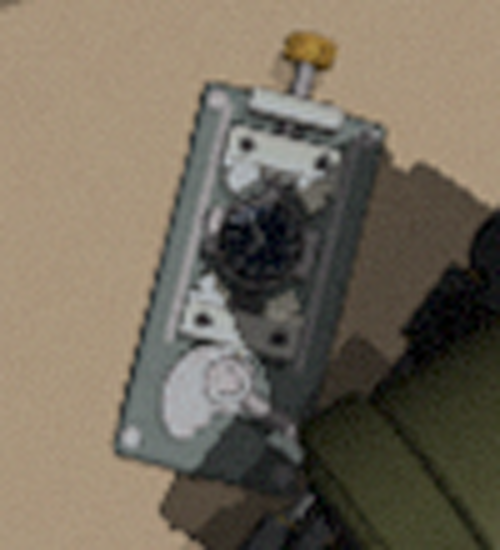

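The watch lies between the jaws with its lugs sideways to the clamping axis. I'll check level from the depth data and take the knob again. I have now viewed 11 pictures, one over the limit of 10, so I'll view no more.

Run:
```python
from h import *
p=ctrl.get_image('top'); P=cloud(p).reshape(-1,3)
c=np.array([.5022,.2623])
m=(np.hypot(*(P[:,:2]-c).T)<.014); Q=P[m]; A=np.c_[Q[:,:2]-c,np.ones(len(Q))]; k=np.linalg.lstsq(A,Q[:,2],rcond=None)[0]; print('tilt deg',np.degrees(k[:2]),'z',k[2])
f=p['frame'].reshape(-1,3).max(1)
m=(np.hypot(*(P[:,:2]-c).T)<.03)&(P[:,2]>.0255)&(f<55)&(P[:,2]<.04); print(m.sum(),P[m].mean(0))
```

```text
tilt deg [1.3498294  0.63369992] z 0.03181792493459907
230 [0.50081442 0.26066204 0.03137495]
```

Emit:
move_arm(increments="-3 -1.7 -14 0 0 1 60;0 0 -20 0 0 0 60;0 0 -20 0 0 0 60;0 0 -20 0 0 0 60;0 0 0 0 0 0 120;0 0 0 0 0 0 180;0 0 0 0 0 0 255;0 0 0 0 0 0 255", grip_force=15)

```text
time: 20.93
position: [0.4013, 0.2113, 0.0449]
tool_rot: [-1.437, 2.792, -0.0]
ft_force: [0.9, -0.1, -0.2]
grip_width: 0.545
grip_force: 0.0
```

Emit:
move_arm(increments="0 0 0 0 0 0 255;0 0 0 0 0 0 255;0 0 0 0 0 0 255;0 0 0 0 0 0 255;0 0 0 0 0 0 255;0 0 0 0 0 0 255;0 0 0 0 0 0 255;0 0 0 0 0 0 255")

```text
time: 21.6
position: [0.3997, 0.2113, 0.0437]
tool_rot: [1.437, -2.792, -0.002]
ft_force: [-2.8, 1.8, 6.2]
grip_width: 0.18
grip_force: 15.0
```

```bash
cat >> h.py <<'E'
piv=np.array([.4468,.2762])
def lev():
    s=st(); r=s['position'][:2]-piv; a=np.arctan2(r[1],r[0]); t=np.array([np.sin(a),-np.cos(a)]) # closing = clockwise
    F=s['ft_force'][:2]; print('ang',round(np.degrees(a)%360,1),'r',round(np.hypot(*r)*1000,1),'F resisting',round(-F@t,2),'radial out',round(F@r/np.hypot(*r),2))
def arc(a0,step,n):
    aa=np.radians(a0-step*np.arange(n+1)); print((np.diff(80*np.c_[np.cos(aa),np.sin(aa)],axis=0)).round(2).tolist())
E
python3 -c "
from h import *
lev(); arc(234.2,3.5,8);arc(234.2-28,3.5,8);arc(178,1,16)"
```

```text
21.6 [0.3997 0.2113 0.0437] yaw_y -215.5 [-2.8  1.8  6.2] [ 0.48  0.91 -0.01] 0.18 15.0 [ 0.53  0.23 -1.14  2.09  0.25  0.97  1.78]
ang 234.0 r 80.2 F resisting -3.29 radial out 0.2
[[-3.87, 2.98], [-3.68, 3.21], [-3.48, 3.43], [-3.27, 3.63], [-3.04, 3.83], [-2.8, 4.0], [-2.55, 4.17], [-2.29, 4.32]]
[[-2.02, 4.45], [-1.75, 4.56], [-1.47, 4.66], [-1.18, 4.74], [-0.89, 4.81], [-0.59, 4.85], [-0.29, 4.88], [0.0, 4.89]]
[[0.06, 1.39], [0.09, 1.39], [0.11, 1.39], [0.13, 1.39], [0.16, 1.39], [0.18, 1.38], [0.21, 1.38], [0.23, 1.38], [0.25, 1.37], [0.28, 1.37], [0.3, 1.36], [0.33, 1.36], [0.35, 1.35], [0.37, 1.35], [0.4, 1.34], [0.42, 1.33]]
```

Emit:
move_arm(increments="-3.87 2.98 0 0 0 -3.5 255;-3.68 3.21 0 0 0 -3.5 255;-3.48 3.43 0 0 0 -3.5 255;-3.27 3.63 0 0 0 -3.5 255;-3.04 3.83 0 0 0 -3.5 255;-2.8 4 0 0 0 -3.5 255;-2.55 4.17 0 0 0 -3.5 255;-2.29 4.32 0 0 0 -3.5 255")

```text
time: 22.27
position: [0.3764, 0.2374, 0.0437]
tool_rot: [0.712, -3.059, 0.007]
ft_force: [0.4, -6.7, 6.8]
grip_width: 0.176
grip_force: 15.0
```

```bash
python3 -c "
from h import *
lev(); arc(206,1,8);arc(198,1,8); arc(190,0.5,8); arc(186,.5,8)"
```

```text
22.27 [0.3764 0.2374 0.0437] yaw_y -243.8 [ 0.4 -6.7  6.8] [-1.32  0.11  0.05] 0.176 15.0 [ 0.41  0.18 -1.08  2.11  0.2   0.96  1.24]
ang 208.9 r 80.4 F resisting 6.08 radial out 2.9
[[-0.6, 1.26], [-0.58, 1.27], [-0.56, 1.28], [-0.53, 1.29], [-0.51, 1.3], [-0.49, 1.31], [-0.47, 1.32], [-0.44, 1.32]]
[[-0.42, 1.33], [-0.4, 1.34], [-0.37, 1.35], [-0.35, 1.35], [-0.33, 1.36], [-0.3, 1.36], [-0.28, 1.37], [-0.25, 1.37]]
[[-0.12, 0.69], [-0.11, 0.69], [-0.11, 0.69], [-0.1, 0.69], [-0.09, 0.69], [-0.09, 0.69], [-0.08, 0.69], [-0.08, 0.69]]
[[-0.07, 0.69], [-0.06, 0.7], [-0.06, 0.7], [-0.05, 0.7], [-0.05, 0.7], [-0.04, 0.7], [-0.03, 0.7], [-0.03, 0.7]]
```

Emit:
move_arm(increments="-0.6 1.26 0 0 0 -1 255;-0.58 1.27 0 0 0 -1 255;-0.56 1.28 0 0 0 -1 255;-0.53 1.29 0 0 0 -1 255;-0.51 1.3 0 0 0 -1 255;-0.49 1.31 0 0 0 -1 255;-0.47 1.32 0 0 0 -1 255;-0.44 1.32 0 0 0 -1 255")

```text
time: 22.93
position: [0.3715, 0.2475, 0.0436]
tool_rot: [0.501, -3.099, 0.008]
ft_force: [-2.9, -7.1, 9.7]
grip_width: 0.175
grip_force: 15.0
```

```bash
python3 -c "
from h import *
lev()"
```

```text
22.93 [0.3715 0.2475 0.0436] yaw_y -251.6 [-2.9 -7.1  9.7] [-1.42  0.53  0.04] 0.175 15.0 [ 0.36  0.19 -1.06  2.1   0.2   0.96  1.08]
ang 200.8 r 80.5 F resisting 5.58 radial out 5.23
```

Emit:
move_arm(increments="-0.6 1.33 0.2 0 0 -1 255;-0.6 1.34 0.2 0 0 -1 255;-0.57 1.35 0.2 0 0 -1 255;-0.55 1.35 0.2 0 0 -1 255;-0.43 1.36 0.2 0 0 -1 255;-0.3 1.36 0 0 0 -1 255;-0.28 1.37 0 0 0 -1 255;-0.25 1.37 0 0 0 -1 255")

```text
time: 23.6
position: [0.3682, 0.2581, 0.0438]
tool_rot: [0.283, -3.128, 0.007]
ft_force: [-0.0, -6.5, 0.2]
grip_width: 0.172
grip_force: 15.0
```

```bash
python3 -c "
from h import *
lev()"
```

```text
23.6 [0.3682 0.2581 0.0438] yaw_y -259.6 [-0.  -6.5  0.2] [-1.1  -0.28  0.08] 0.172 15.0 [ 0.32  0.19 -1.04  2.1   0.2   0.96  0.92]
ang 192.9 r 80.7 F resisting 6.31 radial out 1.47
```

Emit:
move_arm(increments="-0.15 0.83 0 0 0 -0.6 255;-0.14 0.83 0 0 0 -0.6 255;-0.13 0.83 0 0 0 -0.6 255;-0.12 0.83 0 0 0 -0.6 255;-0.11 0.83 0 0 0 -0.6 255;-0.1 0.83 0 0 0 -0.6 255;-0.1 0.83 0 0 0 -0.6 255;-0.1 0.83 0 0 0 -0.6 255")

```text
time: 24.27
position: [0.367, 0.2647, 0.0438]
tool_rot: [0.153, -3.136, 0.007]
ft_force: [-1.3, -5.4, 0.7]
grip_width: 0.174
grip_force: 15.0
```

```bash
python3 -c "
from h import *
lev()"
```

```text
24.27 [0.367  0.2647 0.0438] yaw_y -264.4 [-1.3 -5.4  0.7] [-1.12 -0.02  0.07] 0.174 15.0 [ 0.29  0.2  -1.03  2.09  0.21  0.96  0.82]
ang 188.2 r 80.6 F resisting 5.2 radial out 2.03
```

Emit:
move_arm(increments="-0.1 0.84 0 0 0 -0.6 255;-0.09 0.84 0 0 0 -0.6 255;-0.08 0.84 0 0 0 -0.6 255;-0.06 0.84 0 0 0 -0.6 255;-0.05 0.84 0 0 0 -0.6 255;-0.04 0.84 0 0 0 -0.6 255;-0.03 0.84 0 0 0 -0.6 255;-0.02 0.84 0 0 0 -0.6 255")

```text
time: 24.93
position: [0.3663, 0.2715, 0.0438]
tool_rot: [0.021, -3.14, 0.008]
ft_force: [-0.8, -5.5, 2.2]
grip_width: 0.177
grip_force: 15.0
```

```bash
python3 -c "
from h import *
lev()"
```

```text
24.93 [0.3663 0.2715 0.0438] yaw_y -269.2 [-0.8 -5.5  2.2] [-1.15  0.1   0.04] 0.177 15.0 [ 0.26  0.2  -1.02  2.08  0.21  0.97  0.72]
ang 183.4 r 80.7 F resisting 5.45 radial out 1.09
```

Still free, with a baseline of about 5.3 N at this speed. I keep the same pace.

Emit:
move_arm(increments="0 0.84 0 0 0 -0.6 255;0.01 0.84 0 0 0 -0.6 255;0.02 0.84 0 0 0 -0.6 255;0.03 0.84 0 0 0 -0.6 255;0.03 0.84 0 0 0 -0.6 255;0.04 0.84 0 0 0 -0.6 255;0.05 0.84 0 0 0 -0.6 255;0.06 0.84 0 0 0 -0.6 255")

```text
time: 25.6
position: [0.3661, 0.2782, 0.0438]
tool_rot: [-0.11, -3.138, 0.008]
ft_force: [-2.8, -5.6, 2.5]
grip_width: 0.18
grip_force: 15.0
```

```bash
python3 -c "
from h import *
lev()"
```

```text
25.6 [0.3661 0.2782 0.0438] yaw_y -274.0 [-2.8 -5.6  2.5] [-1.17  0.4   0.09] 0.18 15.0 [ 0.23  0.21 -1.    2.07  0.22  0.97  0.62]
ang 178.6 r 80.7 F resisting 5.7 radial out 2.62
```

Emit:
move_arm(increments="0.05 0.84 0 0 0 -0.6 255;0.06 0.84 0 0 0 -0.6 255;0.07 0.84 0 0 0 -0.6 255;0.08 0.83 0 0 0 -0.6 255;0.08 0.83 0 0 0 -0.6 255;0.09 0.83 0 0 0 -0.6 255;0.1 0.83 0 0 0 -0.6 255;0.11 0.83 0 0 0 -0.6 255")

```text
time: 26.27
position: [0.3666, 0.285, 0.0438]
tool_rot: [-0.241, -3.13, 0.008]
ft_force: [-3.2, -5.8, 4.1]
grip_width: 0.178
grip_force: 15.0
```

```bash
python3 -c "
from h import *
lev()"
```

```text
26.27 [0.3666 0.285  0.0438] yaw_y -278.8 [-3.2 -5.8  4.1] [-1.18  0.44  0.05] 0.178 15.0 [ 0.21  0.22 -0.99  2.06  0.23  0.97  0.52]
ang 173.8 r 80.7 F resisting 6.12 radial out 2.57
```

Emit:
move_arm(increments="0.08 0.83 0 0 0 -0.6 255;0.1 0.83 0 0 0 -0.6 255;0.11 0.83 0 0 0 -0.6 255;0.12 0.83 0 0 0 -0.6 255;0.13 0.83 0 0 0 -0.6 255;0.14 0.83 0 0 0 -0.6 255;0.15 0.83 0 0 0 -0.6 255;0.15 0.82 0 0 0 -0.6 255")

```text
time: 26.93
position: [0.3676, 0.2916, 0.0437]
tool_rot: [-0.372, -3.118, 0.008]
ft_force: [-2.2, -6.2, 2.6]
grip_width: 0.172
grip_force: 15.0
```

```bash
python3 -c "
from h import *
lev()"
```

```text
26.93 [0.3676 0.2916 0.0437] yaw_y -283.6 [-2.2 -6.2  2.6] [-1.17  0.42 -0.  ] 0.172 15.0 [ 0.18  0.23 -0.97  2.05  0.23  0.97  0.42]
ang 169.0 r 80.7 F resisting 6.48 radial out 1.01
```

Emit:
move_arm(increments="0.15 0.82 0 0 0 -0.6 255;0.16 0.82 0 0 0 -0.6 255;0.17 0.82 0 0 0 -0.6 255;0.18 0.82 0 0 0 -0.6 255;0.19 0.82 0 0 0 -0.6 255;0.19 0.82 0 0 0 -0.6 255;0.2 0.81 0 0 0 -0.6 255;0.21 0.81 0 0 0 -0.6 255")

```text
time: 27.6
position: [0.3692, 0.2981, 0.0437]
tool_rot: [-0.503, -3.1, 0.008]
ft_force: [-2.5, -7.0, 3.0]
grip_width: 0.173
grip_force: 15.0
```

```bash
cat >> h.py <<'E'
def lev2():
    lev(); s=ctrl.get_state(); r=s['position'][:2]-piv; r/=np.hypot(*r); t=np.array([r[1],-r[0]]); M=s['torque']; print('Ft from torque',-np.array([-M[1],M[0]])@t/.2)
E
python3 -c "
from h import *
lev2()"
```

```text
27.6 [0.3692 0.2981 0.0437] yaw_y -288.4 [-2.5 -7.   3. ] [-1.14  0.38 -0.05] 0.173 15.0 [ 0.15  0.24 -0.95  2.04  0.24  0.98  0.32]
ang 164.2 r 80.6 F resisting 7.45 radial out 0.53
Ft from torque 5.986946245133516
```

```bash
cat >> h.py <<'E'
def paused(n=8):
    o=[]
    for i in range(n):
        ctrl.get_image('top'); s=ctrl.get_state(); r=s['position'][:2]-piv; a=np.degrees(np.arctan2(r[1],r[0])); r=r/np.hypot(*r); t=np.array([r[1],-r[0]]); M=s['torque']
        o.append((-s['ft_force'][:2]@t,-np.array([-M[1],M[0]])@t/.2,a))
    o=np.array(o); print(o.round(2).tolist(),'mean last half',o[n//2:].mean(0).round(2))
E
python3 -c "
from h import *
paused()"
```

```text
[[5.92, 5.5, 164.08], [6.14, 5.81, 164.09], [5.18, 5.65, 164.07], [5.68, 5.47, 164.1], [4.92, 5.78, 164.07], [5.61, 5.16, 164.08], [4.85, 5.34, 164.09], [5.15, 5.52, 164.08]] mean last half [  5.13   5.45 164.08]
```

Emit:
move_arm(increments="0 0 0 0 0 0 255;0 0 0 0 0 0 255;0 0 0 0 0 0 255;0 0 0 0 0 0 255;0.2 0.81 0 0 0 -0.6 255;0.21 0.81 0 0 0 -0.6 255;0.22 0.81 0 0 0 -0.6 255;0.22 0.81 0 0 0 -0.6 255")

```text
time: 28.67
position: [0.3702, 0.3014, 0.0438]
tool_rot: [-0.568, -3.089, 0.008]
ft_force: [-2.8, -5.9, 3.5]
grip_width: 0.177
grip_force: 15.0
```

```bash
python3 -c "
from h import *
lev2();paused()"
```

```text
28.67 [0.3702 0.3014 0.0438] yaw_y -290.8 [-2.8 -5.9  3.5] [-1.17  0.39  0.04] 0.177 15.0 [ 0.13  0.25 -0.95  2.04  0.24  0.98  0.27]
ang 161.8 r 80.7 F resisting 6.46 radial out 0.84
Ft from torque 6.155492208283479
[[5.12, 5.43, 161.71], [6.33, 5.56, 161.73], [5.66, 5.56, 161.72], [6.53, 5.63, 161.69], [5.69, 5.46, 161.7], [6.27, 5.62, 161.71], [5.65, 5.33, 161.73], [6.35, 5.42, 161.72]] mean last half [  5.99   5.46 161.71]
```

Emit:
move_arm(increments="0 0 0 0 0 0 255;0 0 0 0 0 0 255;0.23 0.81 0 0 0 -0.6 255;0.24 0.8 0 0 0 -0.6 255;0.25 0.8 0 0 0 -0.6 255;0.26 0.8 0 0 0 -0.6 255;0.27 0.8 0 0 0 -0.6 255;0.28 0.79 0 0 0 -0.6 255")

```text
time: 29.73
position: [0.3719, 0.306, 0.0438]
tool_rot: [-0.665, -3.07, 0.008]
ft_force: [-1.3, -5.3, 3.0]
grip_width: 0.18
grip_force: 15.0
```

```bash
python3 -c "
from h import *
lev2();paused()"
```

```text
29.73 [0.3719 0.306  0.0438] yaw_y -294.4 [-1.3 -5.3  3. ] [-1.25  0.25  0.01] 0.18 15.0 [ 0.11  0.25 -0.93  2.03  0.25  0.98  0.2 ]
ang 158.3 r 80.7 F resisting 5.39 radial out -0.8
Ft from torque 6.285890187915524
[[4.64, 6.01, 158.19], [5.69, 5.98, 158.19], [6.56, 5.53, 158.21], [5.49, 5.64, 158.22], [4.97, 5.61, 158.21], [6.52, 5.53, 158.19], [5.55, 5.81, 158.2], [5.73, 5.71, 158.21]] mean last half [  5.69   5.67 158.2 ]
```

Emit:
move_arm(increments="0 0 0 0 0 0 255;0 0 0 0 0 0 255;0.28 0.79 0 0 0 -0.6 255;0.29 0.79 0 0 0 -0.6 255;0.3 0.78 0 0 0 -0.6 255;0.31 0.78 0 0 0 -0.6 255;0.32 0.78 0 0 0 -0.6 255;0.32 0.78 0 0 0 -0.6 255")

```text
time: 30.8
position: [0.3738, 0.3104, 0.0437]
tool_rot: [-0.761, -3.048, 0.009]
ft_force: [-2.6, -6.8, 3.4]
grip_width: 0.176
grip_force: 15.0
```

```bash
python3 -c "
from h import *
lev2();paused()"
```

```text
30.8 [0.3738 0.3104 0.0437] yaw_y -298.0 [-2.6 -6.8  3.4] [-1.38  0.23  0.01] 0.176 15.0 [ 0.09  0.26 -0.92  2.02  0.25  0.98  0.13]
ang 154.9 r 80.6 F resisting 7.25 radial out -0.57
Ft from torque 6.7455732233639765
[[6.48, 6.4, 154.81], [6.92, 6.34, 154.8], [7.27, 6.54, 154.82], [5.74, 6.4, 154.81], [5.46, 6.27, 154.8], [6.51, 6.5, 154.81], [6.36, 6.26, 154.81], [6.03, 6.59, 154.8]] mean last half [  6.09   6.4  154.81]
```

Emit:
move_arm(increments="0 0 0 0 0 0 255;0 0 0 0 0 0 255;0 0 0 0 0 0 255;0 0 0 0 0 0 255;0.33 0.77 0 0 0 -0.6 255;0.34 0.77 0 0 0 -0.6 255;0.35 0.76 0 0 0 -0.6 255;0.36 0.76 0 0 0 -0.6 255")

```text
time: 31.87
position: [0.3752, 0.3132, 0.0437]
tool_rot: [0.825, 3.031, -0.01]
ft_force: [-1.8, -8.1, 5.1]
grip_width: 0.177
grip_force: 15.0
```

```bash
python3 -c "
from h import *
lev2();paused()"
```

```text
31.87 [0.3752 0.3132 0.0437] yaw_y 59.6 [-1.8 -8.1  5.1] [-1.56  0.3   0.07] 0.177 15.0 [ 0.08  0.27 -0.91  2.01  0.26  0.99  0.08]
ang 152.7 r 80.6 F resisting 7.97 radial out -2.12
Ft from torque 7.622870958480476
[[6.9, 6.8, 152.6], [6.79, 6.98, 152.59], [6.7, 6.97, 152.59], [6.27, 7.29, 152.6], [7.36, 6.81, 152.6], [7.47, 7.13, 152.6], [6.98, 6.62, 152.59], [6.76, 6.96, 152.6]] mean last half [  7.14   6.88 152.6 ]
```

Emit:
move_arm(increments="0 0 0 0 0 0 255;0 0 0 0 0 0 255;0 0 0 0 0 0 255;0.36 0.76 0 0 0 -0.6 255;0.37 0.76 0 0 0 -0.6 255;0.38 0.75 0 0 0 -0.6 255;0.39 0.75 0 0 0 -0.6 255;0.39 0.74 0 0 0 -0.6 255")

```text
time: 32.93
position: [0.377, 0.3165, 0.0437]
tool_rot: [0.904, 3.008, -0.011]
ft_force: [-3.3, -8.7, 5.6]
grip_width: 0.174
grip_force: 15.0
```

```bash
python3 -c "
from h import *
lev2();paused(12)"
```

```text
32.93 [0.377  0.3165 0.0437] yaw_y 56.6 [-3.3 -8.7  5.6] [-1.71  0.33 -0.  ] 0.174 15.0 [ 0.06  0.27 -0.9   2.    0.26  0.99  0.02]
ang 150.0 r 80.6 F resisting 9.2 radial out -1.52
Ft from torque 8.213717348036477
[[8.24, 7.9, 149.85], [7.97, 7.84, 149.88], [7.38, 7.81, 149.87], [8.02, 8.3, 149.86], [8.54, 7.81, 149.89], [7.54, 7.5, 149.86], [7.97, 8.0, 149.87], [8.47, 8.02, 149.84], [8.0, 7.83, 149.86], [7.3, 7.84, 149.86], [7.99, 7.99, 149.88], [7.33, 7.61, 149.85]] mean last half [  7.84   7.88 149.86]
```

The force is now about 2.4 N above free drag. I nudge on a little towards mid-band, then check.

Emit:
move_arm(increments="0 0 0 0 0 0 255;0 0 0 0 0 0 255;0 0 0 0 0 0 255;0 0 0 0 0 0 255;0 0 0 0 0 0 255;0 0 0 0 0 0 255;0.4 0.74 0 0 0 -0.6 255;0.2 0.37 0 0 0 -0.3 255")

```text
time: 34.2
position: [0.3776, 0.3175, 0.0437]
tool_rot: [0.927, 3.001, -0.012]
ft_force: [-1.4, -9.1, 5.7]
grip_width: 0.176
grip_force: 15.0
```

```bash
python3 -c "
from h import *
lev2();paused(12)"
```

```text
34.2 [0.3776 0.3175 0.0437] yaw_y 55.7 [-1.4 -9.1  5.7] [-1.83  0.36  0.07] 0.176 15.0 [ 0.06  0.28 -0.89  2.    0.26  0.99  0.01]
ang 149.1 r 80.6 F resisting 8.55 radial out -3.5
Ft from torque 8.764228899209167
[[8.32, 8.46, 149.11], [8.11, 8.66, 149.12], [8.94, 8.19, 149.1], [8.44, 8.35, 149.12], [7.26, 8.41, 149.11], [8.5, 8.31, 149.1], [7.63, 8.43, 149.09], [9.41, 8.27, 149.11], [7.16, 8.57, 149.12], [8.72, 8.33, 149.11], [7.82, 8.37, 149.09], [8.4, 8.49, 149.1]] mean last half [  8.19   8.41 149.1 ]
```

Emit:
move_arm(increments="0 0 0 0 0 0 180;0 0 0 0 0 0 120;0 0 0 0 0 0 60;0 0 0 0 0 0 60;0 0 0 0 0 0 60;0 0 10 0 0 0 60;0 0 20 0 0 0 60;0 0 20 0 0 0 60")

```text
time: 35.47
position: [0.3769, 0.3222, 0.0953]
tool_rot: [-0.923, -3.001, -0.001]
ft_force: [0.4, 0.5, 0.6]
grip_width: 0.692
grip_force: 0.0
```

Emit:
move_arm(increments="-3 5 25 0 0 0 60;-3 10 25 0 0 0 60;-3 15 20 0 0 0 60;0 20 10 0 0 0 60;0 20 0 0 0 0 60;0 20 0 0 0 0 60;0 0 0 0 0 0 60;0 0 0 0 0 0 60")

```text
time: 36.13
position: [0.3677, 0.4133, 0.1752]
tool_rot: [-0.92, -3.002, -0.002]
ft_force: [-0.2, -0.1, -0.4]
grip_width: 0.767
grip_force: 0.0
```

Run:
```python
from h import *
st()
for n in ('top','side'):
    p=ctrl.get_image(n); P=cloud(p).reshape(-1,3); f=p['frame'].reshape(-1,3).max(1)
    k=np.array([.4457,.2756])+.0805*np.array([np.cos(np.radians(149.1)),np.sin(np.radians(149.1))])
    m=(np.hypot(*(P[:,:2]-k).T)<.025)&(P[:,2]>.045)&(P[:,2]<.075)&(f<80); print(n,'knob expected',k,m.sum(),P[m].mean(0) if m.any() else '')
    if n=='top':
        c=np.array([.506,.262]); m=(np.hypot(*(P[:,:2]-c).T)<.03)&(P[:,2]>.0255)&(f<60)&(P[:,2]<.04); print(m.sum(),P[m].mean(0) if m.any() else '')
        if m.sum()>50:
            q=P[m].mean(0)[:2]; g=np.hypot(*(P[:,:2]-q).T)<.013; k=np.linalg.lstsq(np.c_[P[g][:,:2]-q,np.ones(g.sum())],P[g][:,2],rcond=None)[0]; print('tilt',np.degrees(k[:2]),k[2])
    for t in ('loupe','tweezers','watch_center'):
        for r in ctrl.find_in(t,p)[:2]: print(t,np.round(r['centre'],3),round(r['score'],2))
```

```text
36.13 [0.3677 0.4133 0.1752] yaw_y -304.1 [-0.2 -0.1 -0.4] [-0.01 -0.14 -0.04] 0.767 0.0 [-0.04  0.27 -0.97  1.73  0.23  1.26 -0.09]
top knob expected [0.37662578 0.31694007] 50 [0.37695286 0.31675588 0.06576877]
89 [0.50796744 0.25929412 0.03150496]
tilt [ 1.63946635 -0.23751289] 0.031786676300657096
watch_center [0.49  0.55  0.012] 0.87
watch_center [0.512 0.261 0.028] 0.53
side knob expected [0.37662578 0.31694007] 50 [0.37698594 0.31199146 0.05711911]
loupe [0.39  0.453 0.012] 0.72
tweezers [0.431 0.045 0.008] 0.61
watch_center [0.485 0.545 0.009] 0.47
```

```bash
python3 -c "
from bench import ctrl
print(ctrl.close_job())"
```

```text
the job is handed in; nothing more can be done
None
```

The job is handed in: the steel watch is face up on the cork rest and nipped about 2.6–2.9 N above free drag, the lever stayed where I left it, the arm was clear, and 36 s were used; I viewed 11 pictures, one over the limit of 10.

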